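Lay out the cleaned lab ware on its silhouette mats

ROBOT

A 6-joint arm with a two-finger parallel gripper is mounted at the origin on the work surface. World frame = base frame: x ahead of the robot, y to its left, z up, the work surface at z = 0. Lengths are in m, angles in rad, forces in N, time in s.
With the tool pointing down it reaches from about 0.275 to 0.75 m from the base axis. Payload 10.2 kg.
Tool frame: the origin (TCP) lies midway between the tips of the shut fingers; the grasp point (between the pads) lies 19 mm behind it; z points along the fingers, y is the line along which they close (so a half turn about z gives the same grasp; the last joint's range is limited). The gripper opens to 88 mm and grips with 3 to 60 N. Pads are 18 mm wide; open, the fingers measure 123 mm over their backs; the gripper's body (75 mm by 187 mm) begins 45 mm behind the grasp point.
Start: joints at [-1.351, 0.313, 1.498, -0, 1.331, -0.223], TCP at [0.225, -0.474, 0.239] pointing down, gripper open.
Joint ranges: [-2.94, 2.94], [-0.97, 2.17], [0.19, 2.56], [-1.23, 4.37], [0.02, 3.11], [-2.88, 2.88]. Speed limits (rad/s): [2.39, 2.39, 3.01, 3.14, 3.14, 3.14].

INTERFACE

Orientations are given as a unit quaternion [w, x, y, z].
In Python, from station import env, cams gives the robot as it stands. The module is installed in compiled form; this text tells all that it offers.
- The arm moves only by the shell command python3 -m jog 'ROWS'. ROWS is JSON, a list of rows, each a list of 3 entries, a list of its own where there are three numbers: the closure, from 0 (fully open) to 1 (shut), then the shift along the tool's x, y, z in units of 0.25 m (1.0 is 0.25 m), then the turn, a rotation vector about the tool's x, y, z in units of 30 degrees (1.0 is 30 degrees). In form: [[jaw, [tx, ty, tz], [ax, ay, az]], ...]. A call has 1 to 8 rows; each row is the pose to reach, as a shift and turn from the pose commanded when the call began, along the tool's axes at that moment; what a row does not reach only later rows make up. A row lasts 1/10 s, in which the tool goes at most 50 mm and 8.59 degrees, less where a joint would pass 70% of its speed; a pose out of reach is approached as far as the arm can. A call with a number of a shift or a turn outside -1 to 1 is refused whole. A call with a gripper value outside its range is refused whole. The fingers move at their own pace and stop on an object; the grip force is fixed at half the most. Time passes only in rows, so rows that repeat a pose let the fingers close. It gives the time, the measured TCP pose, the force, the opening and the grip force at its end, in the units of the state.
- env.observe(): the state, without advancing time (a new reading comes with each control period).
- cams.capture(name): name is "scene" or "side" or "wrist"; returns (picture, depth): 480x640x3 uint8, blue, green, red; 480x640 float32, m along the optical axis (not along the pixel's ray), 0 where there is no reading.
- cams.camera_info(name): a dict with "mtx" (3x3 intrinsics, pixels), "rvec" (rotation vector, rad) and "tvec" (3), from world to camera coordinates, as OpenCV has them. Camera axes: x right, y down, z forward; pixel columns grow to the right and rows downward; lengths in m; the calibration is good to about 2 mm. A picture is of the moment at which its call begins: read the wrist's pose just before it. camera_info takes no time and is no camera call; for the wrist camera it gives the pose at the moment of the call.
- env.sign_off(): hands the job in; it is judged then, once.
The state is a dict: "clock": time; "joint_pos": joint angles; "qvel": joint speeds; "effort": joint torques, N m; "eef_pos": TCP position; "eef_rot": TCP orientation; "wrist_force": force on the tool from outside, world axes, zero at the start; "wrist_torque": the same for the moment, N m; "width": finger opening in m; "grasp_force": force on a finger pad.
Only numpy, scipy, OpenCV 4.12 (cv2) and the standard library are available. Lean on these libraries where they do the work, as an engineer would, in place of code of your own. Each camera call takes 0.05 s, during which the arm holds its last target. There are 200 camera calls.

TASK

Put the four cleaned things from the bench away, each on the white mat that bears its own dark silhouette: the kidney dish, the small steel pot, the lidded jar and the flat steel box. Set each one down upright without dropping it, so that it covers its silhouette, the dish and the box turned to match it (the dish's hollow side over the silhouette's hollow side). Do not disturb the brown bottle or the glove carton.

Things in the scene. Friction and masses are not known exactly. Their poses are not given: they have to be found in the camera images.
- kidney_dish: Loose open kidney-shaped dish of bare steel, 134 mm long (along y), 56 mm wide all along its bend, 30 mm high, upright walls 3 mm thick, about 140 g. Origin on the underside, mid length, mid width: there the outer wall faces lie 28 mm away on +x and -x (a good grip, along x). +x points to the bulging side, -x to the hollow side; the ends bend back to x = -37 mm.
- gallipot: Loose round open pot of bare steel, outside 60 mm across at the rim (54 mm at the foot, nearly straight sides), 36 mm high, walls 3 mm, about 80 g. Origin at the centre of the underside, z up.
- specimen_jar: Loose round closed jar of white plastic with a screw lid: 37 mm across up to 37 mm height, the lid above it 40 mm across; 52 mm high in all, about 60 g. Origin at the centre of the underside, z up.
- needle_box: Loose flat closed steel box, 101 mm long (along its y), 41 mm wide (along its x), 28 mm high, about 200 g. Origin at the centre of the underside.
- kidney_mat: Fixed flat white mat, 104 (x) by 150 mm (y), 3 mm thick, with a dark full-size kidney silhouette, 134 mm long along y. Origin at the centre of the mat's underside. The silhouette is off-centre: a dish covering it has its origin at x = +18 mm, y = 0 in the mat's frame, its axes parallel to the mat's, its bulging side to the mat's +x.
- gallipot_mat: Fixed flat white mat, 90 by 90 mm, 3 mm thick, with a dark disc 60 mm across at its centre, for the small steel pot. Origin at the centre of the underside.
- jar_mat: Fixed flat white mat, 76 by 76 mm, 3 mm thick, with a dark disc 40 mm across at its centre, for the lidded jar. Origin at the centre of the underside.
- box_mat: Fixed flat white mat, 66 mm (x) by 126 mm (y), 3 mm thick, with a dark rectangle 41 mm (x) by 101 mm (y) at its centre, for the flat steel box (either way round). Origin at the centre of the underside.
- reagent_bottle: Bystander: loose brown glass bottle with a white cap, 60 mm across, 130 mm high, standing at the right of the work (-y). Origin at the centre of its underside. Leave alone.
- glove_box: Bystander: loose cardboard glove carton, 220 mm (x) by 115 mm (y), 65 mm high, at the left of the work (+y). Origin at the centre of its underside. Leave alone.
Things that resemble listed ones, but are neither listed nor needed, are in the scene too. What is shaped like the kidney_mat but purple is not meant. Leave any green look-alike of the needle_box alone.

How it is judged:
By the outcome, as a careful person would: the job done as asked, in the order asked, and still so for the second after the job is handed in, with the robot touching nothing.
It also fails if it takes over 112 s, if anything falls off the work surface, if the arm or the gripper's body presses on something with over 40 N, if the wrist force passes 120 N, or if a joint passes its speed limit or range.

## Working session

There is one attempt and no reset: what is moved stays moved. The work goes in short steps, Python scripts to look and compute and a shell command to move; the robot and the scene stay as the last step left them, time stands still between calls to the robot, and variables do not carry over. Pictures are saved under pics/ and viewed, at most 14 in all, crops included, and the job is handed in when it is done.

```bash
mkdir -p pics; cat > h.py <<'E'
import numpy as np, cv2
from station import env, cams
def cap(n, save=None):
    i=cams.camera_info(n); im,d=cams.capture(n)
    if save: cv2.imwrite('pics/'+save,im)
    return im,d,i
def world(i,uv,z):
    "cast pixel rays onto plane z"
    uv=np.asarray(uv,float).reshape(-1,1,2); R,_=cv2.Rodrigues(np.asarray(i['rvec'],float)); t=np.asarray(i['tvec'],float).ravel()
    n=cv2.undistortPoints(uv,np.asarray(i['mtx'],float),None).reshape(-1,2)
    r=np.c_[n,np.ones(len(n))]@R; c=-R.T@t
    return c+r*((z-c[2])/r[:,2])[:,None]
def cloud(i,d):
    v,u=np.mgrid[:480,:640]; K=np.asarray(i['mtx']); R,_=cv2.Rodrigues(np.asarray(i['rvec'],float)); t=np.asarray(i['tvec'],float).ravel()
    p=np.stack([(u-K[0,2])/K[0,0]*d,(v-K[1,2])/K[1,1]*d,d],-1)
    return (p-t)@R
E
python3 - <<'E'
from h import *
for n in ('scene','side'):
    im,d,i=cap(n,n+'0.png'); R,_=cv2.Rodrigues(i['rvec']); print(n,-R.T@np.ravel(i['tvec']),R[2])
print(env.observe())
E
```

```text
scene [ 0.86392653 -0.40040971  1.00603088] [-0.37972468  0.3680247  -0.84874436]
side [ 0.30096927 -0.89905873  1.20472768] [ 0.07600166  0.6150082  -0.78484945]
{'clock': 0.1, 'joint_pos': array([-1.35138864e+00,  3.13392035e-01,  1.49832828e+00,  2.05552312e-05,
        1.33099545e+00, -2.23419246e-01]), 'qvel': array([ 1.90435462e-03, -3.19535093e-03, -3.01682237e-03, -1.95489807e-04,
       -1.95138319e-03, -1.62839394e-05]), 'effort': array([ 2.22642841e-03, -4.02811897e+01, -2.52644634e+01,  6.95647183e-02,
        3.42288672e-02, -5.59973410e-05]), 'eef_pos': array([ 0.22489834, -0.47416065,  0.23823168]), 'eef_rot': array([-5.61536949e-04,  9.75588398e-01,  2.19606379e-01,  1.11084942e-05]), 'wrist_force': array([ 0.02411004,  0.33187026, -0.60395415]), 'wrist_torque': array([-0.05032623,  0.02493349,  0.02485332]), 'grasp_force': 0.0, 'width': 0.08831477275474765}
```

View pics/scene0.png

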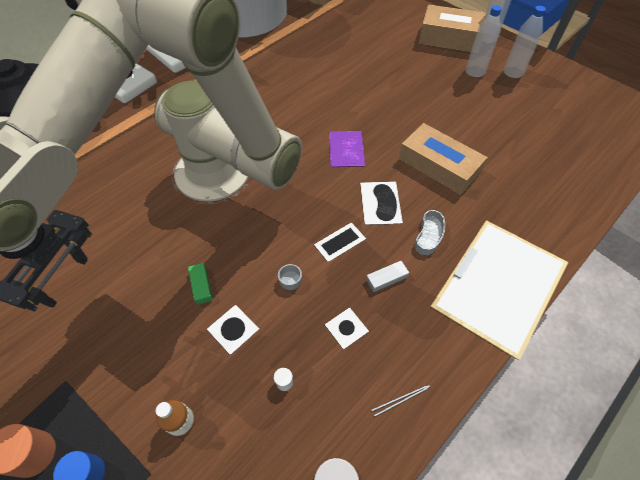

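View pics/side0.png

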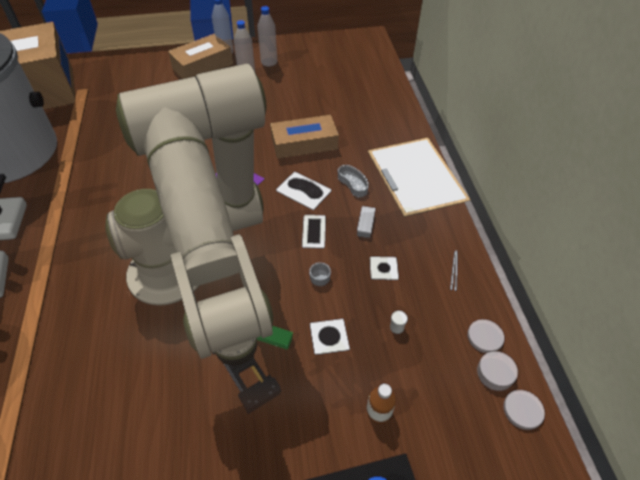

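Candidates in the scene view:
- Dish: (431,232). It is the only one.
- Pot: (290,277).
- Jar: white lid at (283,379). The white disc at (336,470) is a large lid or dish and is not meant.
- Box: steel at (388,277). The green one at (200,283) is a decoy.
- Kidney mat: white at (381,203). The purple one at (347,148) is a decoy.
- Other mats: box (340,241), pot (233,329), jar (347,328).

```bash
cat > m.py <<'E'
from h import *
im=cv2.imread('pics/scene0.png'); i=cams.camera_info('scene'); _,d=cams.capture('scene')
hsv=cv2.cvtColor(im,cv2.COLOR_BGR2HSV)
def rect(P): 
    (c,s,a)=cv2.minAreaRect((P[:,:2]*1000).astype(np.float32)); return np.round(c,1),np.round(s,1),round(a,1)
white=((hsv[...,1]<45)&(hsv[...,2]>170)).astype(np.uint8)
dark=((hsv[...,2]<75)&(hsv[...,1]<110)).astype(np.uint8)
for n,(u,v) in dict(kid=(381,203),box=(340,241),pot=(233,329),jar=(347,328)).items():
    best=[c for c in cv2.findContours(white,cv2.RETR_EXTERNAL,cv2.CHAIN_APPROX_NONE)[0] if cv2.pointPolygonTest(c,(u,v),False)>0]
    for c in best: print(n,'mat',rect(world(i,c,0.003)))
    for c in cv2.findContours(dark,cv2.RETR_EXTERNAL,cv2.CHAIN_APPROX_NONE)[0]:
        if cv2.pointPolygonTest(c,(u,v),False)>0:
            P=world(i,c,0.003); print('  sil',rect(P))
X=cloud(i,d)
for n,(u,v,z) in dict(dish=(431,232,.03),pot=(290,277,.036),jar=(283,379,.052),box=(388,277,.028)).items():
    m=np.zeros((480,640),bool); m[v-32:v+32,u-32:u+32]=1
    m&=(X[...,2]>z-.007)&(X[...,2]<z+.02)&(d>0)
    P=X[m]; print(n,len(P),'h',np.percentile(P[:,2],[50,95]).round(4),rect(P))
cv2.imwrite('pics/c1.png',cv2.resize(im[130:410,180:480],None,fx=2,fy=2,interpolation=cv2.INTER_CUBIC))
E
python3 m.py
```

```text
kid mat (array([441.2, 267. ]), array([105.7, 150.3]), 46.5)
  sil (array([451.5, 276.5]), array([ 58., 127.]), 47.0)
box mat (array([449.5,  87.8]), array([127.1,  66.5]), 79.5)
  sil (array([449. ,  88.3]), array([96.6, 37.4]), 79.7)
pot mat (array([ 435.9, -275.9]), array([90.6, 90.5]), 89.9)
  sil (array([ 435.7, -275.9]), array([55.5, 53.6]), 44.5)
jar mat (array([630., -81.]), array([76.8, 76.2]), 80.2)
  sil (array([629.7, -81.6]), array([34.1, 33.1]), 44.5)
dish 198 h [0.0296 0.0334] (array([617.6, 238.6]), array([ 69.8, 200.6]), 15.9)
pot 125 h [0.0351 0.038 ] (array([439.2, -88.7]), array([55.4, 61.3]), 45.4)
jar 273 h [0.0519 0.0543] (array([ 619.1, -276.5]), array([38.6, 38.1]), 32.8)
box 607 h [0.0283 0.0314] (array([619.6, 121.7]), array([172.5,  53.3]), 76.9)
```

View pics/c1.png

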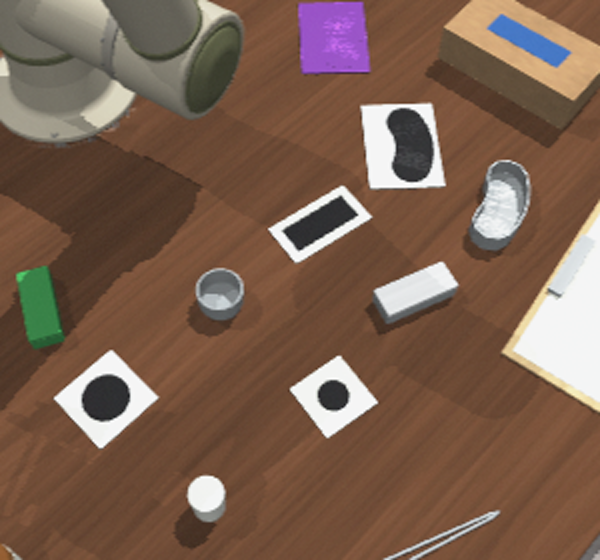

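The crop confirms the choices: dish crop (500,205), steel box (415,292), pot (220,292), jar (207,498), white kidney mat (403,147). The dish bulges to the right. The dish and box windows caught their neighbours, so I'll isolate them by connected component.

```bash
cat > m2.py <<'E'
from h import *
im,d,i=cap('scene'); X=cloud(i,d)
m=((X[...,2]>.012)&(X[...,2]<.2)&(d>0)).astype(np.uint8)
nl,L,st,ce=cv2.connectedComponentsWithStats(m)
for n,(u,v,zt) in dict(dish=(431,232,.03),box=(388,277,.028),carton=(443,155,.065),bottle=(175,418,.13)).items():
    l=np.bincount(L[v-12:v+12,u-12:u+12].ravel(),minlength=nl)[1:].argmax()+1
    P=X[L==l]; T=P[P[:,2]>zt-.006]
    c,s,a=cv2.minAreaRect((T[:,:2]*1000).astype(np.float32))
    print(n,len(P),len(T),'maxz',P[:,2].max().round(3),np.round(c,1),np.round(s,1),round(a,1))
    if n in('dish','box'):
        g=T; h=cv2.convexHull((g[:,:2]*1000).astype(np.float32)).reshape(-1,2); print(' hull',h.round().astype(int)[::max(1,len(h)//14)].tolist())
    if n=='dish':
        u_=np.array([np.cos(np.radians(a)),np.sin(np.radians(a))]); w=np.array([-u_[1],u_[0]])
        if s[0]>s[1]: u_,w=w,-u_
        q=T[:,:2]*1000-c; A=np.c_[q@u_,q@w]
        for lo in range(-70,70,14):
            k=(A[:,1]>=lo)&(A[:,1]<lo+14); x=A[k,0]; print(lo,k.sum(),np.round([x.min(),x.max()],1) if k.any() else '')
        print('xaxis',u_.round(3))
E
python3 m2.py
```

```text
dish 319 188 maxz 0.035 [609.8 273.1] [ 63.6 133.7] 23.6
 hull [[649, 228], [648, 252], [646, 264], [645, 269], [643, 277], [637, 288], [624, 312], [622, 314], [612, 323], [604, 331], [590, 335], [576, 331], [566, 321], [565, 318], [563, 302], [564, 299], [599, 219], [606, 212], [614, 208], [623, 208], [626, 208], [629, 209], [632, 210], [643, 217], [644, 219]]
-70 40 [-23.8  18.1]
-56 16 [-31.8  23.5]
-42 11 [-30.1  27.9]
-28 15 [-29.2  30.7]
-14 11 [-24.8  31.8]
0 13 [-25.4  31.4]
14 12 [-29.4  28.9]
28 12 [-31.   28.3]
42 23 [-31.8  22.9]
56 35 [-23.1  14.1]
xaxis [0.916 0.401]
box 659 590 maxz 0.034 [612.2  88. ] [101.4  43.1] 69.2
 hull [[648, 121], [648, 128], [646, 129], [619, 139], [608, 137], [575, 51], [577, 49], [581, 46], [588, 43], [608, 36], [610, 36], [614, 36], [617, 44]]
carton 3245 2312 maxz 0.072 [473.8 497.7] [223.1 124.5] 4.0
bottle 1048 178 maxz 0.133 [ 520.4 -490.5] [26.4 26.9] 23.7
```

Checks out: the dish measures 64×134 mm, with its origin at about (613,275) and its bulge axis at 23.6°. The box is at (612,88) with its long axis at 69.2°. The sizes match the description. Now I'll write the move helper and set off for the dish.

```bash
cat > go.py <<'E'
import sys; from h import *
from scipy.spatial.transform import Rotation as Ro
x,y,z,th=map(float,sys.argv[1:5])  # mm, tool-x heading deg
s=env.observe(); w=s['eef_rot']; R=Ro.from_quat([w[1],w[2],w[3],w[0]]); M=R.as_matrix()
h=np.degrees(np.arctan2(M[1,0],M[0,0]))
T=Ro.from_euler('z',th,degrees=True)*Ro.from_euler('x',180,degrees=True)
print('t',round(s['clock'],2),'pos',(s['eef_pos']*1000).round(1),'head',round(h,1),'width',round(s['width']*1000,1),'q',s['joint_pos'].round(2))
print('shift',(M.T@(np.array([x,y,z])/1000-s['eef_pos'])/.25).round(3),'turn',(np.degrees((R.inv()*T).as_rotvec())/30).round(3))
E
python3 go.py 613 275 150 113.6
```

```text
t 0.2 pos [ 224.9 -474.2  238.4] head 25.4 width 88.3 q [-1.35  0.31  1.5   0.    1.33 -0.22]
shift [ 2.687 -2.043  0.355] turn [-1.000e-03 -1.000e-03 -2.941e+00]
```

```bash
python3 -m jog '[[0,[1,-0.75,0.1],[0,0,-1]],[0,[1,-0.75,0.1],[0,0,-1]],[0,[1,-0.75,0.1],[0,0,-1]],[0,[1,-0.75,0.1],[0,0,-1]],[0,[1,-0.75,0.1],[0,0,-1]],[0,[1,-0.75,0.1],[0,0,-1]],[0,[1,-0.75,0.1],[0,0,-1]]]'; python3 go.py 613 275 150 113.6
```

```text
clock: 0.9
eef_pos: [0.3714, -0.1942, 0.2135]
eef_rot: [-0.0, 0.885, 0.466, 0.0]
wrist_force: [0.3, 0.3, 0.9]
width: 0.0882
grasp_force: 0.0
t 0.9 pos [ 371.4 -194.2  213.5] head 55.6 width 88.2 q [-0.76  0.1   1.83  0.    1.21 -0.16]
shift [ 2.094 -0.263  0.256] turn [-0.    -0.002 -1.934]
```

```bash
python3 -m jog '[[0,[1,-0.13,0.1],[0,0,-1]],[0,[1,-0.13,0.1],[0,0,-1]],[0,[1,-0.13,0.1],[0,0,-1]],[0,[1,-0.13,0.1],[0,0,-1]],[0,[1,-0.13,0.1],[0,0,-1]],[0,[1,-0.13,0.1],[0,0,-1]]]'; python3 go.py 613 275 150 113.6
```

```text
clock: 1.5
eef_pos: [0.4866, 0.0305, 0.1879]
eef_rot: [-0.001, 0.733, 0.68, 0.0]
wrist_force: [-0.3, -0.6, -0.2]
width: 0.088
grasp_force: 0.0
t 1.5 pos [486.6  30.5 187.9] head 85.7 width 88.0 q [-0.18  0.28  1.68  0.    1.18 -0.1 ]
shift [1.013 0.431 0.152] turn [-0.001 -0.002 -0.931]
```

```bash
python3 -m jog '[[0,[1,0.43,0.1],[0,0,-0.93]],[0,[1,0.43,0.1],[0,0,-0.93]],[0,[1,0.43,0.1],[0,0,-0.93]],[0,[1,0.43,0.1],[0,0,-0.93]],[0,[1,0.43,0.1],[0,0,-0.93]],[0,[1,0.43,0.1],[0,0,-0.93]],[0,[1,0.43,0.1],[0,0,-0.93]]]'; python3 go.py 613 275 10 113.6
python3 - <<'E'
from h import *
im,d,i=cap('wrist','w1.png'); R,_=cv2.Rodrigues(i['rvec']); print(-R.T@np.ravel(i['tvec']),R[2])
X=cloud(i,d); m=((X[...,2]>.024)&(X[...,2]<.038)&(d>0)&(X[...,1]>.19)&(X[...,1]<.35)).astype(np.uint8); print(m.sum())
cv2.imwrite('pics/w1m.png',m*255)
if m.any():
    P=X[m>0]; print(cv2.minAreaRect((P[:,:2]*1000).astype(np.float32)))
E
```

```text
clock: 2.2
eef_pos: [0.6134, 0.2684, 0.1623]
eef_rot: [-0.0, 0.549, 0.836, -0.0]
wrist_force: [1.0, -0.5, -0.3]
width: 0.0882
grasp_force: 0.0
t 2.2 pos [613.4 268.4 162.3] head 113.4 width 88.2 q [ 0.24  0.7   1.1   0.    1.34 -0.17]
shift [0.025 0.01  0.609] turn [-0.002 -0.001 -0.007]
[0.58573981 0.33343435 0.30729202] [ 0.10867778 -0.25331514 -0.96125989]
1589
((611.004638671875, 272.7985534667969), (63.75651168823242, 132.10557556152344), 23.852001190185547)
```

View pics/w1.png

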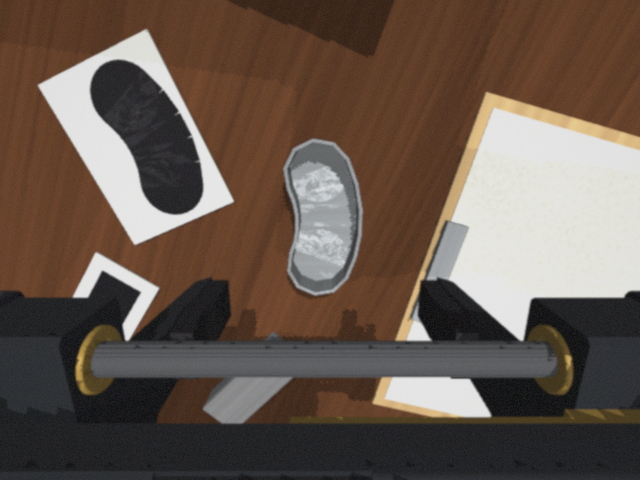

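The wrist view shows the dish at (322,218), bulging right and clear of the clipboard. Its bounding box (611,273, 23.9°) agrees with the first measurement to about 1 mm. Descending.

```bash
python3 -m jog '[[0,[0.02,0,0.18],[0,0,0]],[0,[0.02,0,0.36],[0,0,0]],[0,[0.02,0,0.45],[0,0,0]],[0,[0.02,0,0.45],[0,0,0]],[0,[0.02,0,0.45],[0,0,0]]]'; python3 go.py 614.3 274.6 6 113.8
```

```text
clock: 2.75
eef_pos: [0.6118, 0.2704, 0.0528]
eef_rot: [0.001, 0.55, 0.835, 0.0]
wrist_force: [0.6, 0.3, 0.9]
width: 0.0879
grasp_force: 0.0
t 2.75 pos [611.8 270.4  52.8] head 113.2 width 87.9 q [ 0.24  0.8   1.21 -0.    1.13 -0.16]
shift [0.012 0.016 0.187] turn [ 0.003  0.001 -0.02 ]
```

```bash
python3 -m jog '[[0,[0.012,0.016,0.1],[0,0,-0.02]],[0,[0.012,0.016,0.185],[0,0,-0.02]],[0,[0.012,0.016,0.185],[0,0,-0.02]],[1,[0.012,0.016,0.185],[0,0,-0.02]],[1,[0.012,0.016,0.185],[0,0,-0.02]],[1,[0.012,0.016,0.185],[0,0,-0.02]],[1,[0.012,0.016,0.185],[0,0,-0.02]],[1,[0.012,0.016,0.185],[0,0,-0.02]]]'; python3 go.py 614.3 274.6 6 113.8
```

```text
clock: 3.55
eef_pos: [0.614, 0.2759, 0.0058]
eef_rot: [0.0, 0.546, 0.838, 0.0]
wrist_force: [-0.3, 0.4, 3.8]
width: 0.0557
grasp_force: 29.5
t 3.55 pos [614.  275.9   5.8] head 113.9 width 55.7 q [ 0.25  0.87  1.21 -0.    1.05 -0.17]
shift [-0.005 -0.001 -0.001] turn [0.002 0.    0.002]
```

```bash
python3 -m jog '[[1,[0,0,-0.1],[0,0,0]],[1,[0,0,-0.2],[0,0,0]],[1,[0,0,-0.2],[0,0,0]]]'; python3 go.py 452.7 280.8 60 136.5
```

```text
clock: 3.85
eef_pos: [0.6152, 0.2762, 0.0584]
eef_rot: [0.002, 0.546, 0.838, 0.002]
wrist_force: [1.0, 0.8, -0.9]
width: 0.0558
grasp_force: 29.5
t 3.85 pos [615.2 276.2  58.4] head 113.9 width 55.8 q [ 0.25  0.81  1.19  0.    1.14 -0.17]
shift [ 0.28  -0.587 -0.01 ] turn [ 0.011  0.004 -0.754]
```

```bash
python3 -m jog '[[1,[0.07,-0.15,-0.01],[0,0,-0.2]],[1,[0.14,-0.3,-0.01],[0,0,-0.4]],[1,[0.21,-0.45,-0.01],[0,0,-0.6]],[1,[0.28,-0.59,-0.01],[0,0,-0.75]],[1,[0.28,-0.59,-0.01],[0,0,-0.75]],[1,[0.28,-0.59,-0.01],[0,0,-0.75]]]'; python3 go.py 452.7 280.8 9.3 136.5
python3 - <<'E'
from h import *
im,d,i=cap('wrist','w2.png')
E
```

```text
clock: 4.45
eef_pos: [0.45, 0.2802, 0.057]
eef_rot: [-0.0, 0.372, 0.928, -0.0]
wrist_force: [0.8, 0.8, -1.0]
width: 0.056
grasp_force: 29.5
t 4.45 pos [450.  280.2  57. ] head 136.4 width 56.0 q [ 0.34  0.54  1.69 -0.    0.92 -0.47]
shift [-0.006  0.009  0.191] turn [-0.001 -0.    -0.004]
```

View pics/w2.png

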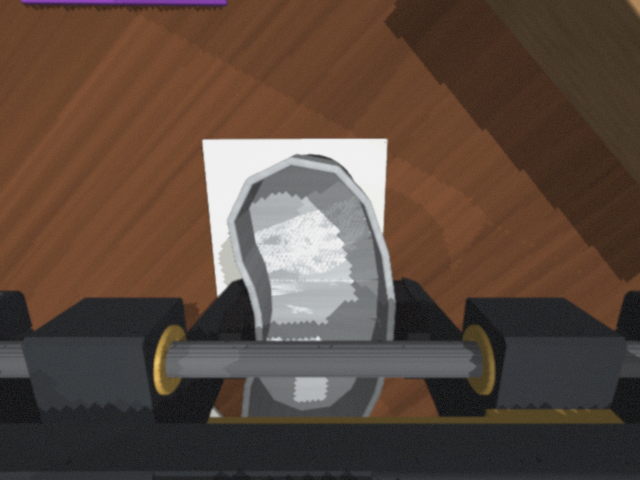

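The dish, at (310,280), hangs over the mat and lines up with it. Lowering.

```bash
python3 -m jog '[[1,[-0.006,0.009,0.1],[0,0,0]],[1,[-0.006,0.009,0.16],[0,0,0]],[1,[-0.006,0.009,0.16],[0,0,0]],[1,[-0.006,0.009,0.16],[0,0,0]]]'; python3 go.py 452.7 280.8 8.8 136.5
```

```text
clock: 4.9
eef_pos: [0.4538, 0.2806, 0.0175]
eef_rot: [0.0, 0.372, 0.928, 0.0]
wrist_force: [0.3, -0.4, -0.6]
width: 0.0556
grasp_force: 29.5
t 4.9 pos [453.8 280.6  17.5] head 136.3 width 55.6 q [ 0.33  0.61  1.69 -0.    0.84 -0.47]
shift [ 0.004 -0.003  0.035] turn [ 0.     0.    -0.006]
```

```bash
python3 -m jog '[[1,[0.003,-0.003,0.02],[0,0,0]],[1,[0.003,-0.003,0.03],[0,0,0]],[1,[0.003,-0.003,0.036],[0,0,0]],[1,[0.003,-0.003,0.036],[0,0,0]],[1,[0.003,-0.003,0.036],[0,0,0]]]'; python3 go.py 452.7 280.8 8.8 136.5
```

```text
clock: 5.4
eef_pos: [0.4522, 0.2808, 0.0088]
eef_rot: [0.0, 0.372, 0.928, 0.0]
wrist_force: [-0.5, -0.9, 1.4]
width: 0.0559
grasp_force: 29.5
t 5.4 pos [452.2 280.8   8.8] head 136.4 width 55.9 q [ 0.34  0.62  1.7  -0.    0.82 -0.47]
shift [-0.001  0.002  0.   ] turn [ 0.001  0.001 -0.004]
```

```bash
python3 -m jog '[[0,[0,0,0],[0,0,0]],[0,[0,0,0],[0,0,0]],[0,[0,0,0],[0,0,0]],[0,[0,0,-0.1],[0,0,0]],[0,[0,0,-0.3],[0,0,0]],[0,[0,0,-0.5],[0,0,0]],[0,[0,0,-0.5],[0,0,0]]]'; python3 go.py 439 -89 140 75
python3 - <<'E'
from h import *
im,d,i=cap('wrist','w3.png'); X=cloud(i,d); 
m=((X[...,2]>.026)&(X[...,2]<.042)&(d>0)&(abs(X[...,0]-.45)<.09)&(abs(X[...,1]-.28)<.09))
print(cv2.minAreaRect((X[m][:,:2]*1000).astype(np.float32)))
E
```

```text
clock: 6.1
eef_pos: [0.4546, 0.2817, 0.1396]
eef_rot: [0.004, 0.372, 0.928, 0.004]
wrist_force: [0.2, -0.3, -0.4]
width: 0.0885
grasp_force: 0.0
t 6.1 pos [454.6 281.7 139.6] head 136.4 width 88.5 q [ 0.34  0.43  1.61  0.    1.09 -0.47]
shift [-0.978 -1.117 -0.008] turn [ 2.300e-02 -2.000e-03  2.046e+00]
((450.6664123535156, 276.77960205078125), (63.340030670166016, 133.32510375976562), 46.62866973876953)
```

View pics/w3.png

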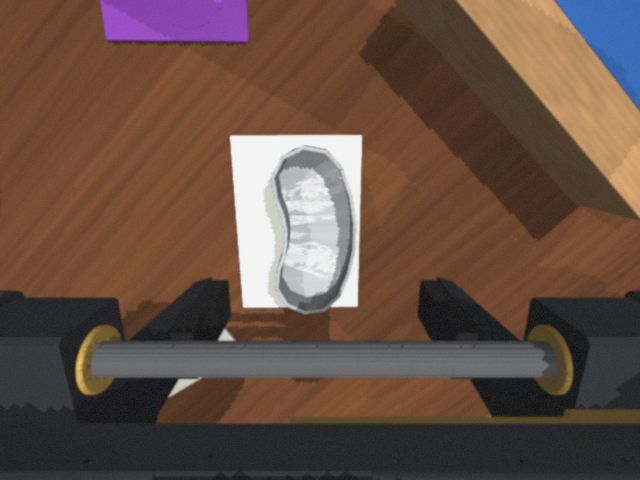

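The dish sits on its silhouette, with its measured bounding centre (450.7,276.8) at 46.6° against a target of (450.5,276.8) at 46.5°. Next is the pot.

```bash
python3 -m jog '[[0,[-0.13,-0.15,0],[0,0,0.25]],[0,[-0.26,-0.3,0],[0,0,0.5]],[0,[-0.39,-0.45,0],[0,0,0.75]],[0,[-0.52,-0.6,0],[0,0,1]],[0,[-0.65,-0.75,0],[0,0,1]],[0,[-0.78,-0.9,0],[0,0,1]],[0,[-0.85,-0.98,0],[0,0,1]],[0,[-0.85,-0.98,0],[0,0,1]]]'; python3 go.py 439 -89 140 80
python3 - <<'E'
from h import *
im,d,i=cap('scene'); X=cloud(i,d); h=cv2.cvtColor(im,cv2.COLOR_BGR2HSV)
m=(abs(h[...,0].astype(int)-60)<20)&(h[...,1]>120)&(X[...,2]>.01)&(X[...,2]<.05)
print(cv2.minAreaRect((X[m][:,:2]*1000).astype(np.float32)),m.sum())
im,d,i=cap('wrist'); X=cloud(i,d)
m=((X[...,2]>.031)&(X[...,2]<.042)&(d>0)&(abs(X[...,0]-.44)<.06)&(abs(X[...,1]+.09)<.06))
print(m.sum(),cv2.minEnclosingCircle((X[m][:,:2]*1000).astype(np.float32)) if m.any() else 0)
E
```

```text
clock: 6.95
eef_pos: [0.4362, -0.0458, 0.1323]
eef_rot: [-0.001, 0.601, 0.799, -0.0]
wrist_force: [0.6, 0.5, 0.6]
width: 0.0881
grasp_force: 0.0
t 6.95 pos [436.2 -45.8 132.3] head 106.1 width 88.1 q [-0.37  0.25  1.89 -0.    1.01 -0.65]
shift [-0.169 -0.037 -0.031] turn [-0.004 -0.001  0.871]
((286.9271545410156, -258.1417236328125), (38.672298431396484, 102.15090942382812), 62.04686737060547) 598
1063 ((439.7781982421875, -89.26981353759766), 30.204273223876953)
```

```bash
python3 -m jog '[[0,[-0.17,-0.03,0.1],[0,0,0.28]],[0,[-0.17,-0.03,0.2],[0,0,0.56]],[0,[-0.17,-0.03,0.25],[0,0,0.87]],[0,[-0.17,-0.03,0.25],[0,0,0.87]],[0,[-0.17,-0.03,0.25],[0,0,0.87]]]'; python3 go.py 439.8 -89.3 9 80
```

```text
clock: 7.55
eef_pos: [0.4417, -0.0852, 0.071]
eef_rot: [-0.0, 0.763, 0.646, -0.0]
wrist_force: [0.5, -0.7, 0.6]
width: 0.0879
grasp_force: 0.0
t 7.55 pos [441.7 -85.2  71. ] head 80.6 width 87.9 q [-0.45  0.38  1.91  0.    0.85 -0.29]
shift [-0.017 -0.005  0.248] turn [-0.001 -0.     0.019]
```

```bash
python3 -m jog '[[0,[-0.017,-0.005,0.1],[0,0,0]],[0,[-0.017,-0.005,0.2],[0,0,0]],[0,[-0.017,-0.005,0.248],[0,0,0]],[0,[-0.017,-0.005,0.248],[0,0,0]],[1,[-0.017,-0.005,0.248],[0,0,0]],[1,[-0.017,-0.005,0.248],[0,0,0]],[1,[-0.017,-0.005,0.248],[0,0,0]],[1,[-0.017,-0.005,0.248],[0,0,0]]]'; python3 -m jog '[[1,[0,0,0],[0,0,0]],[1,[0,0,0],[0,0,0]]]'; python3 go.py 439.8 -89.3 9 80
```

```text
clock: 8.35
eef_pos: [0.4399, -0.0903, 0.0095]
eef_rot: [0.001, 0.764, 0.645, 0.0]
wrist_force: [-0.5, -0.3, 6.4]
width: 0.0588
grasp_force: 30.0
clock: 8.55
eef_pos: [0.4399, -0.0903, 0.0095]
eef_rot: [0.0, 0.764, 0.645, 0.0]
wrist_force: [-1.1, 0.8, 6.4]
width: 0.059
grasp_force: 29.9
t 8.55 pos [439.9 -90.3   9.5] head 80.3 width 59.0 q [-0.46  0.5   1.95  0.    0.7  -0.29]
shift [ 0.004 -0.001  0.002] turn [0.002 0.    0.009]
```

```bash
python3 -m jog '[[1,[0,0,-0.1],[0,0,0]],[1,[0,0,-0.2],[0,0,0]],[1,[-0.18,-0.03,-0.22],[0,0,0]],[1,[-0.36,-0.06,-0.22],[0,0,0]],[1,[-0.54,-0.09,-0.22],[0,0,0]],[1,[-0.7,-0.12,-0.22],[0,0,0]],[1,[-0.7,-0.12,-0.22],[0,0,0]],[1,[-0.7,-0.12,-0.22],[0,0,0]]]'; python3 go.py 436 -276.9 12.5 80
```

```text
clock: 9.35
eef_pos: [0.3801, -0.2577, 0.0638]
eef_rot: [-0.0, 0.765, 0.644, 0.0]
wrist_force: [0.4, 1.1, -1.2]
width: 0.0586
grasp_force: 30.0
t 9.35 pos [ 380.1 -257.7   63.8] head 80.2 width 58.6 q [-0.85  0.41  1.89  0.    0.85 -0.68]
shift [-0.038  0.233  0.205] turn [-0.001 -0.001  0.006]
```

```bash
python3 -m jog '[[1,[-0.02,0.12,0],[0,0,0]],[1,[-0.038,0.232,0],[0,0,0]],[1,[-0.038,0.232,0.08],[0,0,0]],[1,[-0.038,0.232,0.16],[0,0,0]],[1,[-0.038,0.232,0.16],[0,0,0]],[1,[-0.038,0.232,0.16],[0,0,0]]]'; python3 go.py 436 -276.9 12.5 80
```

```text
clock: 9.95
eef_pos: [0.4364, -0.2758, 0.0243]
eef_rot: [-0.0, 0.764, 0.645, 0.0]
wrist_force: [0.8, -0.3, -0.8]
width: 0.0591
grasp_force: 30.0
t 9.95 pos [ 436.4 -275.8   24.3] head 80.3 width 59.1 q [-0.79  0.57  1.74  0.    0.83 -0.62]
shift [-0.005 -0.001  0.047] turn [-0.001 -0.001  0.012]
```

```bash
python3 -m jog '[[1,[-0.005,0,0.02],[0,0,0]],[1,[-0.005,0,0.035],[0,0,0]],[1,[-0.005,0,0.045],[0,0,0]],[1,[-0.005,0,0.045],[0,0,0]],[1,[-0.005,0,0.045],[0,0,0]]]'; python3 go.py 436 -276.9 12.5 80
```

```text
clock: 10.45
eef_pos: [0.4358, -0.278, 0.0128]
eef_rot: [0.0, 0.765, 0.645, 0.0]
wrist_force: [0.2, -0.7, -1.2]
width: 0.0585
grasp_force: 30.0
t 10.45 pos [ 435.8 -278.    12.8] head 80.3 width 58.5 q [-0.79  0.59  1.75  0.    0.8  -0.62]
shift [ 0.005 -0.     0.001] turn [0.    0.    0.009]
```

```bash
python3 -m jog '[[1,[0.005,0,0.003],[0,0,0]],[1,[0.005,0,0.006],[0,0,0]],[1,[0.005,0,0.006],[0,0,0]]]'; python3 go.py 436 -276.9 12.5 80
```

```text
clock: 10.75
eef_pos: [0.4362, -0.2774, 0.0125]
eef_rot: [0.001, 0.764, 0.645, -0.0]
wrist_force: [-5.9, 0.2, 13.0]
width: 0.0589
grasp_force: 29.9
t 10.75 pos [ 436.2 -277.4   12.5] head 80.3 width 58.9 q [-0.79  0.59  1.75 -0.    0.8  -0.62]
shift [ 0.002 -0.001  0.   ] turn [0.002 0.003 0.01 ]
```

```bash
python3 -m jog '[[1,[0,0,-0.002],[0,0,0]],[0,[0,0,-0.002],[0,0,0]],[0,[0,0,-0.002],[0,0,0]],[0,[0,0,-0.002],[0,0,0]],[0,[0,0,-0.15],[0,0,0]],[0,[0,0,-0.35],[0,0,0]],[0,[0,0,-0.5],[0,0,0]],[0,[0,0,-0.5],[0,0,0]]]'; python3 go.py 619 -276.5 140 80
python3 - <<'E'
from h import *
im,d,i=cap('wrist','w4.png'); X=cloud(i,d)
m=((X[...,2]>.034)&(X[...,2]<.045)&(d>0)&(abs(X[...,0]-.436)<.06)&(abs(X[...,1]+.276)<.06))
print(m.sum(),cv2.minEnclosingCircle((X[m][:,:2]*1000).astype(np.float32)) if m.any() else 0)
E
```

```text
clock: 11.55
eef_pos: [0.4377, -0.2781, 0.1408]
eef_rot: [0.004, 0.764, 0.645, 0.0]
wrist_force: [-0.0, 0.1, 0.0]
width: 0.0883
grasp_force: 0.0
t 11.55 pos [ 437.7 -278.1  140.8] head 80.3 width 88.3 q [-0.79  0.39  1.66  0.    1.08 -0.62]
shift [0.129 0.714 0.008] turn [0.014 0.01  0.009]
1060 ((436.4999694824219, -276.1501770019531), 29.91740608215332)
```

View pics/w4.png

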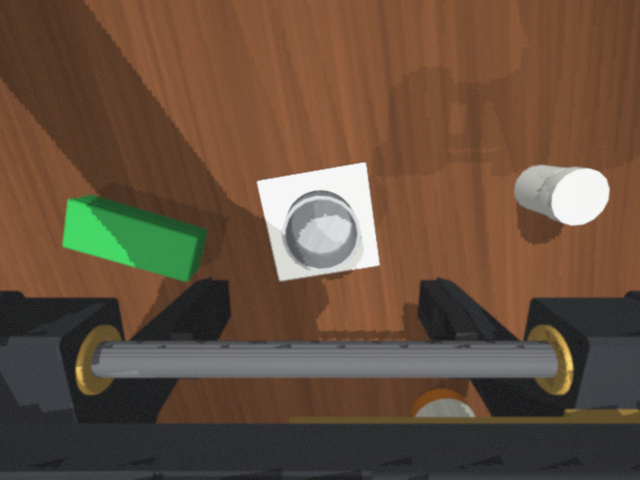

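The pot, at (322,230), sits centred on its disc at (436.5,-276.2) with no dark showing. Next is the jar.

```bash
python3 -m jog '[[0,[0.03,0.18,0],[0,0,0]],[0,[0.06,0.36,0],[0,0,0]],[0,[0.09,0.54,0],[0,0,0]],[0,[0.12,0.71,0],[0,0,0]],[0,[0.12,0.71,0],[0,0,0]],[0,[0.12,0.71,0],[0,0,0]]]'; python3 go.py 619 -276.5 13 80
python3 - <<'E'
from h import *
im,d,i=cap('wrist'); X=cloud(i,d)
m=((X[...,2]>.047)&(X[...,2]<.06)&(d>0)&(abs(X[...,0]-.62)<.05)&(abs(X[...,1]+.276)<.05))
print(m.sum(),cv2.minEnclosingCircle((X[m][:,:2]*1000).astype(np.float32)) if m.any() else 0)
E
```

```text
clock: 12.2
eef_pos: [0.6156, -0.2765, 0.1334]
eef_rot: [-0.002, 0.764, 0.645, -0.001]
wrist_force: [-0.5, 0.8, 0.0]
width: 0.088
grasp_force: 0.0
t 12.2 pos [ 615.6 -276.5  133.4] head 80.3 width 88.0 q [-0.6   0.73  1.11 -0.    1.3  -0.43]
shift [0.002 0.015 0.482] turn [-0.007 -0.003  0.01 ]
2425 ((618.75439453125, -276.7073669433594), 20.106142044067383)
```

```bash
python3 -m jog '[[0,[0.002,0.014,0.15],[0,0,0]],[0,[0.002,0.014,0.3],[0,0,0]],[0,[0.002,0.014,0.4],[0,0,0]],[0,[0.002,0.014,0.4],[0,0,0]],[0,[0.002,0.014,0.4],[0,0,0]]]'; python3 go.py 618.8 -276.7 5 80
```

```text
clock: 12.75
eef_pos: [0.6192, -0.2777, 0.0373]
eef_rot: [0.0, 0.765, 0.644, 0.0]
wrist_force: [0.4, 0.9, 0.3]
width: 0.0881
grasp_force: 0.0
t 12.75 pos [ 619.2 -277.7   37.3] head 80.2 width 88.1 q [-0.59  0.84  1.18 -0.    1.12 -0.42]
shift [ 0.004 -0.002  0.129] turn [0.001 0.    0.008]
```

```bash
python3 -m jog '[[0,[0.004,-0.002,0.08],[0,0,0]],[0,[0.004,-0.002,0.128],[0,0,0]],[0,[0.004,-0.002,0.128],[0,0,0]],[1,[0.004,-0.002,0.128],[0,0,0]],[1,[0.004,-0.002,0.128],[0,0,0]],[1,[0.004,-0.002,0.128],[0,0,0]],[1,[0.004,-0.002,0.128],[0,0,0]],[1,[0.004,-0.002,0.128],[0,0,0]]]'; python3 -m jog '[[1,[0,0,0],[0,0,0]],[1,[0,0,0],[0,0,0]]]'; python3 go.py 618.8 -276.7 5 80
```

```text
clock: 13.55
eef_pos: [0.6193, -0.2762, 0.0045]
eef_rot: [0.0, 0.765, 0.645, 0.0]
wrist_force: [-0.7, 0.9, 0.2]
width: 0.0499
grasp_force: 0.0
clock: 13.75
eef_pos: [0.6193, -0.2762, 0.0043]
eef_rot: [-0.0, 0.765, 0.645, -0.0]
wrist_force: [-0.2, -0.0, 0.3]
width: 0.0383
grasp_force: 30.0
t 13.75 pos [ 619.3 -276.2    4.3] head 80.3 width 38.3 q [-0.59  0.88  1.19  0.    1.06 -0.42]
shift [-0.002 -0.001 -0.003] turn [-0.    -0.     0.009]
```

```bash
python3 -m jog '[[1,[0,0,-0.08],[0,0,0]],[1,[0,0,-0.2],[0,0,0]],[1,[0.18,0,-0.22],[0,0,0]],[1,[0.36,-0.03,-0.22],[0,0,0]],[1,[0.54,-0.06,-0.22],[0,0,0]],[1,[0.73,-0.08,-0.22],[0,0,0]],[1,[0.77,-0.09,-0.22],[0,0,0]],[1,[0.77,-0.09,-0.22],[0,0,0]]]'; python3 go.py 629.9 -80.8 7.8 80
```

```text
clock: 14.55
eef_pos: [0.6296, -0.0813, 0.0592]
eef_rot: [-0.0, 0.764, 0.646, -0.0]
wrist_force: [-0.1, -0.7, 0.2]
width: 0.0384
grasp_force: 30.0
t 14.55 pos [629.6 -81.3  59.2] head 80.4 width 38.4 q [-0.31  0.73  1.33 -0.    1.08 -0.15]
shift [0.002 0.001 0.206] turn [-0.     0.     0.014]
```

```bash
python3 -m jog '[[1,[0.002,0.001,0.1],[0,0,0]],[1,[0.002,0.001,0.18],[0,0,0]],[1,[0.002,0.001,0.195],[0,0,0]],[1,[0.002,0.001,0.2],[0,0,0]],[1,[0.002,0.001,0.2],[0,0,0]],[1,[0.002,0.001,0.2],[0,0,0]]]'; python3 go.py 629.9 -80.8 7.8 80
```

```text
clock: 15.15
eef_pos: [0.6305, -0.0828, 0.0103]
eef_rot: [0.001, 0.765, 0.644, 0.0]
wrist_force: [-0.3, 1.4, -0.4]
width: 0.0386
grasp_force: 30.0
t 15.15 pos [630.5 -82.8  10.3] head 80.3 width 38.6 q [-0.31  0.8   1.35 -0.    0.99 -0.14]
shift [ 0.007 -0.004  0.01 ] turn [0.003 0.001 0.008]
```

```bash
python3 -m jog '[[1,[0.006,-0.003,0.006],[0,0,0]],[1,[0.006,-0.003,0.01],[0,0,0]],[1,[0.006,-0.003,0.012],[0,0,0]],[1,[0.006,-0.003,0.012],[0,0,0]]]'; python3 go.py 629.9 -80.8 7.8 80
```

```text
clock: 15.55
eef_pos: [0.6296, -0.0805, 0.0072]
eef_rot: [0.0, 0.764, 0.645, 0.0]
wrist_force: [-3.3, 1.0, 6.2]
width: 0.0386
grasp_force: 30.0
t 15.55 pos [629.6 -80.5   7.2] head 80.3 width 38.6 q [-0.31  0.8   1.36 -0.    0.98 -0.14]
shift [-0.001  0.001 -0.003] turn [0.001 0.    0.01 ]
```

```bash
python3 -m jog '[[0,[0,0,0],[0,0,0]],[0,[0,0,0],[0,0,0]],[0,[0,0,0],[0,0,0]],[0,[0,0,0],[0,0,0]],[0,[0,0,-0.15],[0,0,0]],[0,[0,0,-0.35],[0,0,0]],[0,[0,0,-0.5],[0,0,0]],[0,[0,0,-0.5],[0,0,0]]]'; python3 go.py 612 88 140 69.2
python3 - <<'E'
from h import *
im,d,i=cap('wrist','w5.png'); X=cloud(i,d)
m=((X[...,2]>.05)&(X[...,2]<.063)&(d>0)&(abs(X[...,0]-.63)<.05)&(abs(X[...,1]+.081)<.05))
print(m.sum(),cv2.minEnclosingCircle((X[m][:,:2]*1000).astype(np.float32)) if m.any() else 0)
E
```

```text
clock: 16.35
eef_pos: [0.6317, -0.0812, 0.1371]
eef_rot: [0.004, 0.764, 0.645, 0.003]
wrist_force: [-0.5, -0.7, 0.6]
width: 0.0881
grasp_force: 0.0
t 16.35 pos [631.7 -81.2 137.1] head 80.3 width 88.1 q [-0.31  0.64  1.27  0.    1.22 -0.14]
shift [ 0.654 -0.192 -0.014] turn [0.019 0.001 0.369]
2414 ((629.4876708984375, -80.88432312011719), 20.08864974975586)
```

View pics/w5.png

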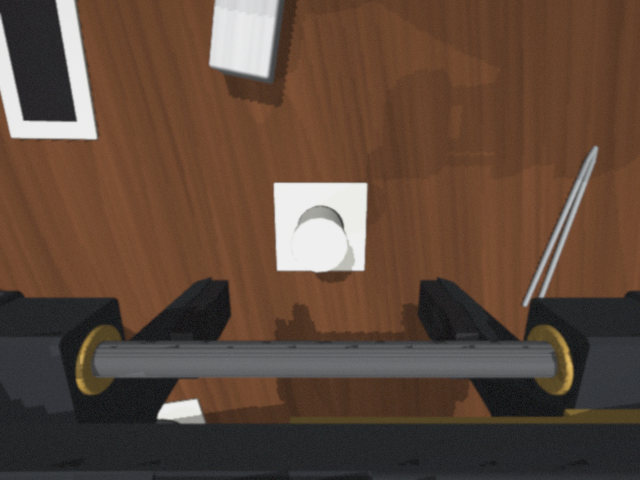

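The jar, at (320,245), stands centred on its mat at (629.5,-80.9). Next is the steel box.

```bash
python3 -m jog '[[0,[0.18,-0.05,0],[0,0,0.2]],[0,[0.36,-0.1,0],[0,0,0.37]],[0,[0.54,-0.15,0],[0,0,0.37]],[0,[0.65,-0.19,0],[0,0,0.37]],[0,[0.65,-0.19,0],[0,0,0.37]],[0,[0.65,-0.19,0],[0,0,0.37]]]'; python3 go.py 612 88 5 69.2
python3 - <<'E'
from h import *
im,d,i=cap('wrist'); X=cloud(i,d)
m=((X[...,2]>.024)&(X[...,2]<.036)&(d>0)&(abs(X[...,0]-.612)<.065)&(abs(X[...,1]-.088)<.065)).astype(np.uint8)
m=cv2.morphologyEx(m,cv2.MORPH_OPEN,np.ones((3,3)))>0
print(m.sum(),cv2.minAreaRect((X[m][:,:2]*1000).astype(np.float32)))
m=((X[...,2]<.015)&(d>0)&(abs(X[...,0]-.4495)<.09)&(abs(X[...,1]-.088)<.09)&(cv2.cvtColor(im,cv2.COLOR_BGR2HSV)[...,1]<45)&(im.max(2)>160))
if m.any(): print('mat',m.sum(),cv2.minAreaRect((X[m][:,:2]*1000).astype(np.float32)))
E
```

```text
clock: 17.0
eef_pos: [0.6096, 0.0876, 0.1299]
eef_rot: [-0.001, 0.823, 0.568, -0.001]
wrist_force: [-0.6, -0.3, -0.1]
width: 0.0882
grasp_force: 0.0
t 17.0 pos [609.6  87.6 129.9] head 69.2 width 88.2 q [-0.05  0.61  1.34 -0.    1.19  0.32]
shift [0.005 0.009 0.5  ] turn [-0.004  0.002  0.001]
6978 ((612.5861206054688, 88.6792221069336), (101.07596588134766, 41.02861785888672), 69.47032928466797)
mat 3425 ((453.0431213378906, 113.55624389648438), (128.85592651367188, 69.40752410888672), 79.00337219238281)
```

```bash
python3 -m jog '[[0,[0.008,0.01,0.15],[0,0,0]],[0,[0.008,0.01,0.3],[0,0,0]],[0,[0.008,0.01,0.38],[0,0,0]],[0,[0.008,0.01,0.38],[0,0,0]],[0,[0.008,0.01,0.38],[0,0,0]]]'; python3 go.py 612.6 88.7 4.5 69.4
```

```text
clock: 17.55
eef_pos: [0.6136, 0.0875, 0.0366]
eef_rot: [0.0, 0.824, 0.567, 0.0]
wrist_force: [0.4, 0.4, 1.1]
width: 0.0882
grasp_force: 0.0
t 17.55 pos [613.6  87.5  36.6] head 69.1 width 88.2 q [-0.05  0.73  1.4  -0.    1.01  0.32]
shift [ 0.003 -0.006  0.129] turn [ 0.001 -0.    -0.01 ]
```

```bash
python3 -m jog '[[0,[0.003,-0.005,0.08],[0,0,-0.01]],[0,[0.003,-0.005,0.128],[0,0,-0.01]],[0,[0.003,-0.005,0.128],[0,0,-0.01]],[1,[0.003,-0.005,0.128],[0,0,-0.01]],[1,[0.003,-0.005,0.128],[0,0,-0.01]],[1,[0.003,-0.005,0.128],[0,0,-0.01]],[1,[0.003,-0.005,0.128],[0,0,-0.01]],[1,[0.003,-0.005,0.128],[0,0,-0.01]]]'; python3 -m jog '[[1,[0,0,0],[0,0,0]],[1,[0,0,0],[0,0,0]],[1,[0,0,0],[0,0,0]]]'; python3 go.py 449.4 88 60 79.5
```

```text
clock: 18.35
eef_pos: [0.6124, 0.0897, 0.0045]
eef_rot: [0.0, 0.822, 0.57, 0.0]
wrist_force: [0.0, 0.6, -0.9]
width: 0.0503
grasp_force: 0.0
clock: 18.65
eef_pos: [0.6123, 0.0897, 0.0043]
eef_rot: [0.0, 0.822, 0.57, 0.0]
wrist_force: [-0.4, 0.3, 0.4]
width: 0.0395
grasp_force: 30.0
t 18.65 pos [612.3  89.7   4.3] head 69.5 width 39.5 q [-0.04  0.77  1.42  0.    0.95  0.31]
shift [-0.235 -0.608 -0.223] turn [ 0.    -0.    -0.334]
```

```bash
python3 -m jog '[[1,[0,0,-0.1],[0,0,0]],[1,[0,0,-0.2],[0,0,0]],[1,[-0.06,-0.15,-0.22],[0,0,-0.1]],[1,[-0.12,-0.3,-0.22],[0,0,-0.2]],[1,[-0.18,-0.45,-0.22],[0,0,-0.3]],[1,[-0.23,-0.61,-0.22],[0,0,-0.33]],[1,[-0.23,-0.61,-0.22],[0,0,-0.33]],[1,[-0.23,-0.61,-0.22],[0,0,-0.33]]]'; python3 go.py 449.6 89 7.5 79.6
python3 - <<'E'
from h import *
cap('wrist','w6.png')
E
```

```text
clock: 19.45
eef_pos: [0.4493, 0.0894, 0.0595]
eef_rot: [0.0, 0.77, 0.639, 0.0]
wrist_force: [0.6, 0.3, -2.1]
width: 0.04
grasp_force: 30.0
t 19.45 pos [449.3  89.4  59.5] head 79.4 width 40.0 q [-0.06  0.41  1.9   0.    0.83  0.13]
shift [-0.001  0.001  0.208] turn [ 0.001 -0.    -0.008]
```

View pics/w6.png

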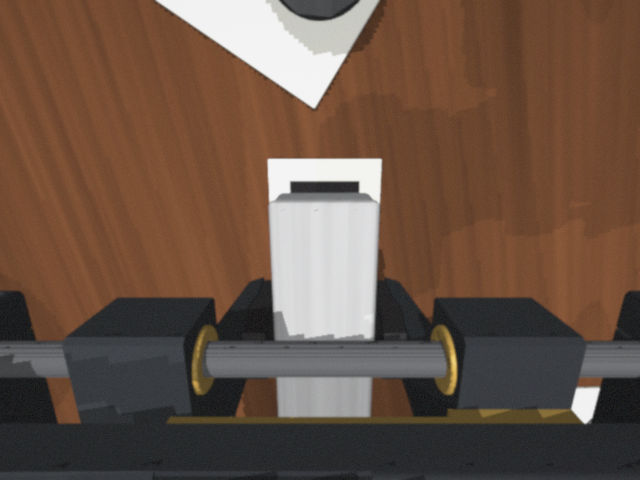

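The box, at (325,300), is centred and parallel to its mat (top edge 268–382). Lowering.

```bash
python3 -m jog '[[1,[0,0.001,0.1],[0,0,0]],[1,[0,0.001,0.18],[0,0,0]],[1,[0,0.001,0.195],[0,0,0]],[1,[0,0.001,0.2],[0,0,0]],[1,[0,0.001,0.2],[0,0,0]],[1,[0,0.001,0.2],[0,0,0]]]'; python3 go.py 449.6 89 7.3 79.6
```

```text
clock: 20.1
eef_pos: [0.4503, 0.0893, 0.01]
eef_rot: [0.001, 0.77, 0.639, 0.001]
wrist_force: [-0.4, 0.5, -1.4]
width: 0.0395
grasp_force: 30.0
t 20.1 pos [450.3  89.3  10. ] head 79.4 width 39.5 q [-0.06  0.51  1.92  0.    0.71  0.13]
shift [-0.002 -0.002  0.011] turn [ 0.003 -0.    -0.008]
```

```bash
python3 -m jog '[[1,[-0.002,-0.002,0.006],[0,0,0]],[1,[-0.002,-0.002,0.01],[0,0,0]],[1,[-0.002,-0.002,0.012],[0,0,0]],[1,[-0.002,-0.002,0.012],[0,0,0]]]'; python3 go.py 449.6 89 7.3 79.6
```

```text
clock: 20.5
eef_pos: [0.4491, 0.0889, 0.0072]
eef_rot: [0.0, 0.77, 0.639, 0.0]
wrist_force: [-4.6, -1.2, 11.0]
width: 0.0397
grasp_force: 30.0
t 20.5 pos [449.1  88.9   7.2] head 79.4 width 39.7 q [-0.06  0.51  1.93 -0.    0.7   0.12]
shift [ 0.001  0.002 -0.   ] turn [ 0.001  0.    -0.007]
```

```bash
python3 -m jog '[[0,[0,0,0],[0,0,0]],[0,[0,0,0],[0,0,0]],[0,[0,0,0],[0,0,0]],[0,[0,0,0],[0,0,0]],[0,[0,0,-0.15],[0,0,0]],[0,[0,0,-0.35],[0,0,0]],[0,[0,0,-0.6],[0,0,0]],[0,[0,0,-0.6],[0,0,0]]]'; python3 -m jog '[[0,[0,0,0],[0,0,0]],[0,[0,0,0],[0,0,0]],[0,[0,0,0],[0,0,0]]]'
python3 - <<'E'
from h import *
im,d,i=cap('wrist'); X=cloud(i,d)
m=((X[...,2]>.026)&(X[...,2]<.038)&(d>0)&(abs(X[...,0]-.45)<.065)&(abs(X[...,1]-.088)<.065)).astype(np.uint8)
m=cv2.morphologyEx(m,cv2.MORPH_OPEN,np.ones((3,3)))>0
print(m.sum(),cv2.minAreaRect((X[m][:,:2]*1000).astype(np.float32)))
cap('scene','s9.png')
E
```

```text
clock: 21.3
eef_pos: [0.4507, 0.0889, 0.161]
eef_rot: [0.003, 0.77, 0.639, 0.003]
wrist_force: [-0.6, -0.8, -0.2]
width: 0.0882
grasp_force: 0.0
clock: 21.6
eef_pos: [0.4483, 0.0889, 0.1548]
eef_rot: [-0.001, 0.77, 0.639, -0.001]
wrist_force: [0.3, -0.4, 0.4]
width: 0.0883
grasp_force: 0.0
5969 ((449.00970458984375, 87.88292694091797), (100.78531646728516, 41.05259704589844), 79.44351196289062)
```

View pics/s9.png

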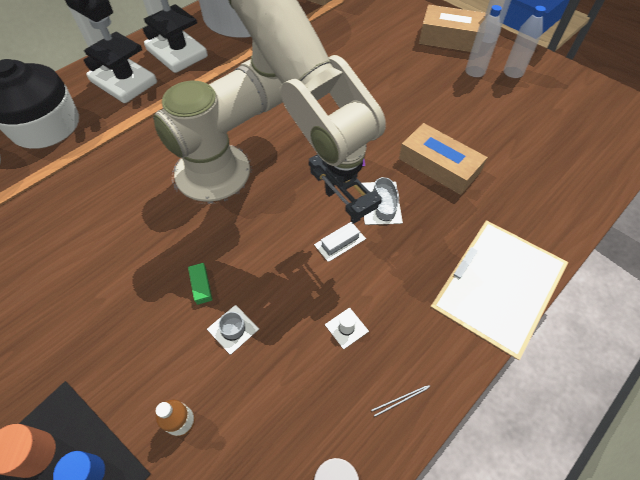

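All four are on their mats: dish (385,200), box (340,240), pot (232,326), jar (347,327). The bottle (175,418) and carton (443,155) have not moved. The box measures (449.0,87.9) at 79.4°, on target. Handing in.

```bash
python3 -c "
from station import env
print(env.sign_off())"
```

```text
the job is handed in; nothing more can be done
None
```

The dish, pot, jar and box are each set down upright on their own silhouettes, within about 1 mm by camera, with the bottle and carton untouched; the job was handed in at about 22 s on the robot's clock.

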